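# Pack the Easter gift tray

## Robot

A 7-joint arm with a two-finger parallel gripper is mounted at the origin on a cart in front of the work surface, level with it; the furniture and walls round the work are solid. World frame = base frame: x ahead of the robot, y to its left, z up, the work surface at z = 0. Lengths are in m, angles in rad, forces in N, time in s.
With the tool pointing down it reaches from about 0.425 to 1.025 m from the base axis. Payload 9.4 kg.
Tool frame: the origin (TCP) lies between the finger pads; the fingertips stand 14 mm ahead of it and the grasp point (between the pads) lies 5 mm behind it; z points along the fingers, y is the line along which they close (so a half turn about z gives the same grasp; the last joint's range is limited). The gripper opens to 93 mm and grips with 3 to 60 N. Pads are 15 mm wide; open, the fingers measure 128 mm over their backs; the gripper's body (75 mm by 188 mm) begins 65 mm behind the grasp point.
Start: joints at [1.14, 0.599, -0.003, 1.599, 0.002, 0.943, -0.08], TCP at [0.251, -0.68, 0.233] pointing down, gripper open.
Joint ranges: [-2.57, 2.57], [-0.35, 1.97], [-1.29, 1.29], [0.11, 2.56], [-1.05, 4.19], [0.11, 1.86], [-2.63, 2.63]. Speed limits (rad/s): [2.22, 2.22, 3.01, 3.01, 3.14, 3.14, 3.14].

## Interface

Orientations are given as a rotation vector (axis times angle).
In Python, from bench import robot gives the robot as it stands. The module is installed in compiled form; this text tells all that it offers.
- The arm moves only by the shell command python3 -m jog 'ROWS' [OPENING] [FORCE]. ROWS is rows parted by semicolons, their numbers by spaces, 1 to 10 of them, each of 4 numbers: dx, dy, dz in m, then a turn about the tool's z in rad; each row is the pose to reach, as a shift and turn from the pose commanded when the command began, along the tool's axes at that moment; what a row does not reach only later rows make up. A row lasts 1/12 s, in which the tool goes at most 0.0417 m and 0.125 rad, less where a joint would pass 70% of its speed; a pose out of reach is approached as far as the arm can. OPENING is the opening from 0.0 (shut) to 1.0 (fully open), set as the command begins (- or left out keeps the last). The fingers move at their own pace and stop on an object; FORCE is the grip in N (left out, the last holds). Time passes only in rows, so rows that do not move let the fingers close. It prints the time, the measured TCP pose, the force, the opening and the grip force at its end.
- robot.observe(): the state, without advancing time (a new reading comes with each control period).
- robot.capture(name): name is "scene" or "side" or "wrist"; returns a dict with "pixels" (384x512x3 uint8, blue, green, red), "z_map" (384x512 float32, m along the optical axis (not along the pixel's ray), 0 where there is no reading), "K" (3x3 intrinsics, pixels), "rvec" (rotation vector, rad) and "tvec" (3), from world to camera coordinates, as OpenCV has them. Camera axes: x right, y down, z forward; pixel columns grow to the right and rows downward; lengths in m; the calibration is good to about 2 mm. A picture is of the moment at which its call begins.
- robot.hand_in(): hands the job in; it is judged then, once.
Trained networks look in a picture, given as the dict that the camera call returned (one of the last four; its "shot" number tells which), for a name from the list of things; names that differ only in an ending like _2 or _b are one class to them, and where a whole thing is asked for, a point or a joint stands for the part that bears it (a point fixed in the world has none). Each returns a list of dicts, best first, with "confidence" (0 to 1); they miss things now and then, are a little off and sometimes report something else, mostly with a low value. They report only what shows in the picture. A call takes as long as a camera call. They do not tell look-alikes from the thing itself.
- robot.look_for(picture, thing): "centre" ([x, y, z] in m, in world coordinates, good to about 4 mm: the middle of the surface that is visible of it).
- robot.cut_out(picture, thing): "mask" (384x512 bool, what is visible of it).
- robot.place_of(picture, thing): "centre" ([x, y, z] in m, in world coordinates, good to about 4 mm: a listed point, or the origin of a listed thing).
The state is a dict: "clock": time; "joint_pos": joint angles; "dq": joint speeds; "joint_efforts": joint torques, N m; "position": TCP position; "eef_rot": TCP orientation; "ft_force": force on the tool from outside, world axes, zero at the start; "moment": the same for the moment, N m; "gripper_width": opening from 0.0 (shut) to 1.0 (fully open); "finger_force": force on a finger pad.
Only numpy, scipy, OpenCV 4.12 (cv2) and the standard library are available. Lean on these libraries where they do the work, as an engineer would, in place of code of your own. Each camera call takes 0.05 s, during which the arm holds its last target. There are 200 camera calls.

## Task

Make up the Easter gift tray: take the small hare, the standing tin egg, the soap carton with the window and the little foil-wrapped egg from the table and seat each in the tray insert whose pocket was cut for it, standing as it stands now and right down on the pocket's floor: the carton in the large oblong pocket, the tin egg in the large round one, the hare in the small round one and the foil egg in the small oblong one. The tall hare and the plain printed soap carton are not part of the set: leave them standing where they are, and do not tip anything over.

Things in the scene. Friction and masses are not known exactly. Their poses are not given: they have to be found in the camera images.
- small_hare: the small cream hare, sitting, 82 mm tall, with a bow; the body below the neck is 33 mm (x) by 39 mm (y) and 42 mm high, the ears spread sideways to 54 mm (y) from 49 mm up. Grip round the body, across x, about 35 mm up. Origin: centre of the underside; z up; it faces -x. About 0.12 kg.
- tin_egg: the only tin egg on the table (others on the tiered stand are stock): a printed egg standing on its flattened end with a bow on top, 57 x 60 x 91 mm with the bow; the egg itself is round, 49 mm across at its widest, about 35 mm up, and 68 mm high. Grip it across the middle in any direction. Origin: centre of the underside (the egg's axis within 2 mm); z up. About 0.06 kg.
- window_carton: the kraft-brown soap carton with a window in front, standing, 51 mm (x) by 70 mm (y), 85 mm tall. Grip it across x, the thin way, in its upper half (pads about 60 mm up). Origin: centre of the underside; z up; the window faces -x. About 0.11 kg.
- foil_egg: the only foil-wrapped egg on the table (another on the tiered stand is stock), lying on its side, 42 mm (x) by 33 mm (y), 32 mm high. Grip it across y with the fingertips about 11 mm up; it rocks a little when let go. Origin: centre of the underside; z up. About 0.03 kg.
- tall_hare: look-alike to leave alone: the tall cream hare with upright ears, 60 x 55 mm, 123 mm tall. Origin: centre of the underside; z up.
- plain_carton: look-alike to leave alone: the wider printed soap carton without a window, 62 mm (x) by 86 mm (y), 85 mm tall. Origin: centre of the underside; z up.
- insert_carton: fixed white board insert, 108 x 108 x 18 mm, one of four (order varies) filling the low wooden tray 2 x 2, 111 mm apart; its top is 25 mm above the table, the tray's rim 30 mm. Origin: centre of its underside, 7 mm above the table; z up, x and y along the tray's sides. In its middle a large oblong pocket for the window carton, 64 mm (x) by 83 mm (y), 12 mm deep: its floor is 13 mm above the table.
- insert_egg: fixed white board insert, 108 x 108 x 18 mm, one of four (order varies) filling the low wooden tray 2 x 2, 111 mm apart; its top is 25 mm above the table, the tray's rim 30 mm. Origin: centre of its underside, 7 mm above the table; z up, x and y along the tray's sides. In its middle a large round pocket for the tin egg, 68 mm in diameter, 12 mm deep: its floor is 13 mm above the table.
- insert_hare: fixed white board insert, 108 x 108 x 18 mm, one of four (order varies) filling the low wooden tray 2 x 2, 111 mm apart; its top is 25 mm above the table, the tray's rim 30 mm. Origin: centre of its underside, 7 mm above the table; z up, x and y along the tray's sides. In its middle a small round pocket for the small hare, 52 mm in diameter, 12 mm deep: its floor is 13 mm above the table.
- insert_foil: fixed white board insert, 108 x 108 x 18 mm, one of four (order varies) filling the low wooden tray 2 x 2, 111 mm apart; its top is 25 mm above the table, the tray's rim 30 mm. Origin: centre of its underside, 7 mm above the table; z up, x and y along the tray's sides. In its middle a small oblong pocket for the foil egg, 46 mm (x) by 55 mm (y), 7 mm deep: its floor is 18 mm above the table.
Mind the look-alikes: they are no part of the job. What is shaped like the foil_egg but green or purple is not meant. Leave any orange look-alike of the tin_egg alone.

How it is judged:
At the end, for the whole second after the job is handed in: Window carton, tin egg, small hare and foil egg rest in their own pockets: within 15 mm of the insert's centre from above, at most 4 mm over the pocket floor, tilted under 0.25 rad (foil egg 0.5). Tall hare and plain carton stand within 3 cm of where they were (horizontal distance between window_carton and insert_carton below 0.015 m and z of window_carton in the frame of insert_carton below 0.01 m and angle between each of window_carton, tin_egg, small_hare, tall_hare, plain_carton's own z axis and vertical below 0.25 rad and linear speed of each of window_carton, tin_egg, small_hare, foil_egg below 0.03 m/s and angular speed of each of window_carton, tin_egg, small_hare below 0.3 rad/s and horizontal distance between tin_egg and insert_egg below 0.015 m and z of tin_egg in the frame of insert_egg below 0.01 m and horizontal distance between small_hare and insert_hare below 0.015 m and z of small_hare in the frame of insert_hare below 0.01 m and horizontal distance between foil_egg and insert_foil below 0.015 m and z of foil_egg in the frame of insert_foil below 0.015 m and angle between foil_egg's own z axis and vertical below 0.5 rad and angular speed of foil_egg below 1 rad/s and distance of each of tall_hare, plain_carton from where it was at the start of the episode below 0.03 m); the robot touches nothing.
It fails at once if the tall hare is shifted by more than 3 cm or tipped over (distance of tall_hare from where it was at the start of the episode above 0.03 m or angle between tall_hare's own z axis and vertical above 0.5 rad).
It fails at once if the plain printed carton is shifted by more than 3 cm or tipped over (distance of plain_carton from where it was at the start of the episode above 0.03 m or angle between plain_carton's own z axis and vertical above 0.5 rad).
It fails at once if a thing of the set is tipped over (angle between any of window_carton, tin_egg, small_hare, foil_egg's own z axis and vertical above 1 rad).
It also fails if it takes over 104 s, if anything falls off the work surface, if the arm or the gripper's body presses on something with over 40 N, if the wrist force passes 120 N, or if a joint passes its speed limit or range.

## Working session

There is one attempt and no reset: what is moved stays moved. The work goes in short steps, Python scripts to look and compute and a shell command to move; the robot and the scene stay as the last step left them, time stands still between calls to the robot, and variables do not carry over. Pictures are saved under pics/ and viewed, at most 14 in all, crops included, and the job is handed in when it is done.

```bash
mkdir -p pics; cat > h.py <<'E'
import numpy as np, cv2
from bench import robot
from scipy.spatial.transform import Rotation as R
def cloud(p):
    z=p["z_map"];K=np.array(p["K"]);v,u=np.mgrid[:384,:512]
    c=np.stack([(u-K[0,2])/K[0,0]*z,(v-K[1,2])/K[1,1]*z,z],-1)
    M=R.from_rotvec(np.ravel(p["rvec"])).as_matrix()
    return (c-np.ravel(p["tvec"]))@M   # R^T(c-t)
def px(p,X):
    return cv2.projectPoints(np.array([X],float),np.array(p["rvec"],float),np.array(p["tvec"],float),np.array(p["K"],float),None)[0].ravel()
T=["small_hare","tin_egg","window_carton","foil_egg","tall_hare","plain_carton","insert_carton","insert_egg","insert_hare","insert_foil"]
E
python3 - <<'E'
from h import *
s=robot.observe();print({k:np.round(v,3) for k,v in s.items()})
for n in ["scene","side"]:
    p=robot.capture(n);cv2.imwrite(f"pics/{n}0.png",cv2.resize(p["pixels"],(800,600)))
    for t in T:
        for d in robot.place_of(p,t)[:3]: print(n,t,np.round(d["centre"],3),round(d["confidence"],2),np.round(px(p,d["centre"])))
E
```

```text
{'clock': np.float64(0.0), 'joint_pos': array([ 1.14 ,  0.6  , -0.003,  1.6  ,  0.002,  0.943, -0.08 ]), 'dq': array([-0.   ,  0.001, -0.001,  0.   , -0.   ,  0.   , -0.001]), 'joint_efforts': array([-2.0000e-03, -7.6508e+01,  1.4980e+00, -2.5236e+01, -5.2000e-02,
        1.7000e-02,  0.0000e+00]), 'position': array([ 0.251, -0.68 ,  0.232]), 'eef_rot': array([-3.091e+00, -5.530e-01,  1.000e-03]), 'ft_force': array([0.269, 0.101, 0.125]), 'moment': array([-0.014, -0.004,  0.051]), 'finger_force': np.float64(0.0), 'gripper_width': np.float64(0.999)}
scene small_hare [ 0.468 -0.271 -0.   ] 0.53 [330. 253.]
scene tin_egg [ 0.612 -0.27   0.002] 0.72 [357. 224.]
scene tin_egg [ 0.662 -0.177 -0.003] 0.59 [339. 203.]
scene window_carton [0.449 0.274 0.001] 0.76 [188. 176.]
scene foil_egg [ 0.375 -0.274 -0.001] 0.7 [311. 275.]
scene foil_egg [ 0.498 -0.182 -0.002] 0.64 [309. 233.]
scene foil_egg [ 0.537 -0.385 -0.   ] 0.63 [380. 259.]
scene plain_carton [ 0.548  0.382 -0.002] 0.62 [188. 152.]
scene insert_carton [0.59  0.065 0.008] 0.65 [264. 180.]
scene insert_egg [0.48  0.089 0.007] 0.93 [
[... 253 characters left out ...]
 -0.175  0.002] 0.7 [239. 157.]
side window_carton [ 0.452  0.276 -0.003] 0.56 [202. 264.]
side foil_egg [ 0.373 -0.273  0.006] 0.47 [334. 169.]
side foil_egg [ 0.496 -0.18  -0.002] 0.46 [284. 173.]
side foil_egg [ 0.538 -0.386 -0.001] 0.45 [305. 142.]
side tall_hare [0.609 0.289 0.003] 0.83 [150. 242.]
side plain_carton [ 0.545  0.381 -0.   ] 0.59 [143. 274.]
side insert_carton [ 0.465 -0.272  0.005] 0.7 [308. 161.]
side insert_carton [0.592 0.065 0.01 ] 0.67 [210. 199.]
side insert_egg [0.486 0.088 0.007] 0.95 [236. 216.]
side insert_hare [ 0.571 -0.049  0.007] 0.57 [240. 183.]
side insert_foil [ 0.458 -0.025  0.006] 0.68 [267. 200.]
side insert_foil [ 0.569 -0.046  0.007] 0.62 [240. 183.]
```

View pics/scene0.png

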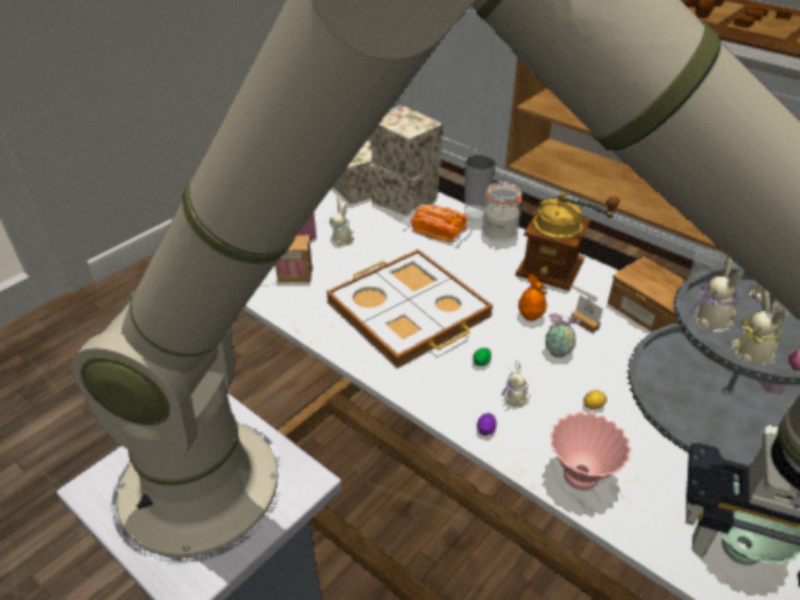

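View pics/side0.png

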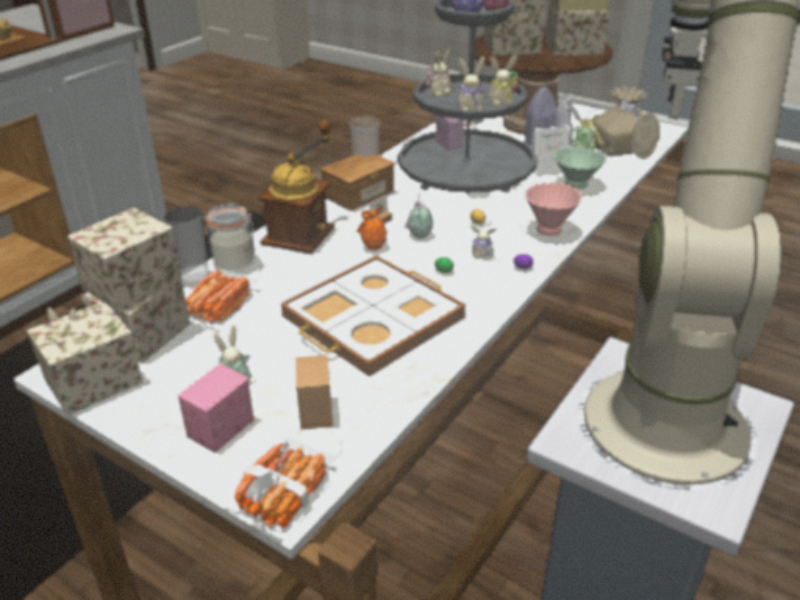

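The scene shows the tray in the middle (pockets at about (415,278) carton, (368,297) egg, (448,303) hare, (403,326) foil). The set lies at tin egg (560,340), hare (516,388) and gold foil egg (595,398). The look-alikes are orange (533,303), green (482,356) and purple (487,424). The side view shows the window carton at (313,390), the plain pink carton at (216,405) and the tall hare at (232,355).

```bash
python3 - <<'E'
from h import *
P={n:robot.capture(n) for n in ["scene","side"]}
C={n:cloud(p) for n,p in P.items()}
A=np.concatenate([C[n][P[n]["z_map"]>0] for n in C])
# heightmap 4cm cells (max height, cm), x .3-.9 rows, y .45..-.75 cols
H=np.zeros((16,30),int)
for x,y,z in A:
    i,j=int((x-.3)//.04),int((.5-y)//.04)
    if 0<=i<16 and 0<=j<30 and 0.015<z<.45: H[i,j]=max(H[i,j],int(z*100))
print("y",[round(.48-.04*j,2) for j in range(30)])
for i in range(15,-1,-1): print(f"{.32+.04*i:.2f}",' '.join(f"{h:2d}" if h else ' .' for h in H[i]))
for n in P:
    for t in ["small_hare","window_carton","foil_egg","plain_carton"]:
        for d in robot.cut_out(P[n],t)[:3]:
            m=d["mask"]&(P[n]["z_map"]>0); q=C[n][m]; 
            q=q[q[:,2]>.004]
            if len(q)<8: continue
            if 'carton' in t or True:
                zt=np.percentile(q[:,2],97); top=q[q[:,2]>(zt-.006 if 'carton' in t else .05 if 'hare' in t else .0)]
                if len(top)<4: continue
                print(n,t,round(d["confidence"],2),"top",zt.round(3),len(top),np.round(np.median(q,0),3),[np.round(a,3) for a in cv2.minAreaRect((top[:,:2]*1000).astype(np.float32))])
p=robot.capture("wrist");M=R.from_rotvec(np.ravel(p["rvec"])).as_matrix();print("wristcam",-M.T@np.ravel(p["tvec"]),M[2],p["K"][0][0])
E
```

```text
y [0.48, 0.44, 0.4, 0.36, 0.32, 0.28, 0.24, 0.2, 0.16, 0.12, 0.08, 0.04, 0.0, -0.04, -0.08, -0.12, -0.16, -0.2, -0.24, -0.28, -0.32, -0.36, -0.4, -0.44, -0.48, -0.52, -0.56, -0.6, -0.64, -0.68]
0.92  .  .  .  .  .  .  .  . 14 14 14 10  .  .  .  .  .  .  .  .  .  . 12 14  .  .  .  .  .  .
0.88 10 12 11 21 21 21 21 20 14 13 14 12 12 10 11 11 11  .  .  7  7  7 14 14 12  .  .  .  .  .
0.84 10 11 12 21 21 21 21 20 13 14 14 12 12 11 16 18 18 21 22  7  7  8 14 14  .  6  6  5  .  .
0.80 10 10 10 20 21 21 21 10  4  4  3 11 11  . 16 18 18 21 22  7  8  7  7  6  6 21 21 11  6  .
0.76 10 10 10 20 21 20 21  5  4  4  4  .  .  . 11 14 11  .  .  .  7  7  7 21 21 26 38 19 21  6
0.72  .  9 10 10  .  .  .  3  3  .  .  .  .  .  .  .  3  .  5  5  4  .  6 22 40 40 40 38 21 21
0.68  .  .  .  .  .  .  .  .  .  3  2  .  .  .  .  .  9  9  .  2  .  .  6 22 42 40 35 38 21 21
0.64  .  .  .  .  9  5  .  .  .  3  3  3  3  3  3  2  7  8  6  8  .  .  6 22 42 42 41 38 20  5
0.60  .  .  .  6 10 10  .  .  2  3  1  2  2  3  3  3  .  .  9  8  .  .  6 22 40 40 41 40 22  6
0.56  .  8  8  8  8  3  .  .  2  3  2  2  2  2  3  
[... 1715 characters left out ...]
075] [array([450.132, 275.669]), array([50.018, 75.268]), np.float64(40.357)]
side foil_egg 0.61 top 0.027 885 [ 0.46  -0.019  0.023] [array([458.288, -20.303]), array([117.183, 116.725]), np.float64(76.113)]
side foil_egg 0.47 top 0.077 299 [ 0.601 -0.255  0.043] [array([ 606.412, -262.112]), array([53.22 , 47.823]), np.float64(16.176)]
side foil_egg 0.41 top 0.031 110 [ 0.49  -0.169  0.021] [array([ 492.487, -170.983]), array([37.052, 29.66 ]), np.float64(29.0)]
side plain_carton 0.55 top 0.086 670 [0.524 0.396 0.067] [array([546.912, 383.345]), array([62.191, 87.298]), np.float64(0.085)]
wristcam [ 0.31717034 -0.65569035  0.38459747] [-0.24139152 -0.09014521 -0.96623184] 269.4447570269069
```

```bash
cat >> h.py <<'E'
def goal(x,y,z,yaw=None,mod=None):
    "prints the shift in tool axes to a TCP position, tool x axis at world yaw"
    s=robot.observe();M=R.from_rotvec(s["eef_rot"]).as_matrix();d=M.T@(np.array([x,y,z])-s["position"])
    c=np.arctan2(M[1,0],M[0,0]);t=0 if yaw is None else -((yaw-c+np.pi)%(2*np.pi)-np.pi)
    print("now",np.round(s["position"],4),"yaw",round(c,3),"j7",round(s["joint_pos"][6],2),"shift",np.round(d,4),"turn",round(t,3),"alt",round(t-np.pi*np.sign(t),3),"rows",round(np.linalg.norm(d)/.04,1),round(abs(t)/.12,1))
E
python3 -m jog '.03 -.02 -.03 0;.07 -.05 -.05 0;.11 -.08 -.07 0;.14 -.11 -.088 0;.18 -.13 -.088 0;.21 -.16 -.088 0;.25 -.18 -.088 0;.28 -.21 -.088 0;.32 -.24 -.088 0;.365 -.27 -.088 0'
python3 -m jog '0 0 0 0;0 0 0 0'
python3 - <<'E'
from h import *
goal(.5,-.3,.32)
p=robot.capture("wrist");cv2.imwrite("pics/w1.png",cv2.resize(p["pixels"],(800,600)))
C=cloud(p)
for t in T[:4]+T[6:]:
    for d in robot.place_of(p,t)[:3]: print(t,np.round(d["centre"],3),round(d["confidence"],2),np.round(px(p,d["centre"])*1.5625))
    if t in T[:4]:
      for d in robot.cut_out(p,t)[:3]:
        q=C[d["mask"]&(p["z_map"]>0)]
        hi=q[q[:,2]>(.05 if t=="small_hare" else .006)]
        if len(hi)>5: print("  cut",t,round(d["confidence"],2),"h",np.percentile(q[:,2],[1,99]).round(3),[np.round(a,1) for a in cv2.minAreaRect((hi[:,:2]*1000).astype(np.float32))])
E
```

```text
clock: 2.48
position: [0.468, -0.3465, 0.3209]
eef_rot: [3.092, 0.552, 0.001]
ft_force: [0.4, -0.1, 0.8]
gripper_width: 1.0
finger_force: 0.0
clock: 2.65
position: [0.4692, -0.3458, 0.3207]
eef_rot: [-3.091, -0.561, -0.001]
ft_force: [-0.9, -0.6, -0.7]
gripper_width: 0.999
finger_force: 0.0
now [ 0.4692 -0.3458  0.3207] yaw 0.359 j7 -0.7 shift [ 0.045  -0.0321  0.0007] turn 0 alt 0.0 rows 1.4 0.0
small_hare [ 0.464 -0.271 -0.   ] 0.72 [339. 235.]
  cut small_hare 0.78 h [-0.001  0.072] [array([ 464.9, -273.5]), array([48.8, 32.3]), np.float64(31.4)]
tin_egg [ 0.609 -0.272  0.002] 0.93 [384. 103.]
tin_egg [ 0.667 -0.178  0.004] 0.74 [314.   4.]
  cut tin_egg 0.62 h [0.02  0.061] [array([ 647.4, -186.7]), array([19.5, 49.9]), np.float64(26.5)]
foil_egg [ 0.374 -0.277 -0.003] 0.92 [320. 309.]
foil_egg [ 0.497 -0.187 -0.   ] 0.86 [275. 179.]
foil_egg [ 0.538 -0.385  0.004] 0.84 [459. 209.]
  cut foil_egg 0.7 h [0.015 0.032] [array([ 496.5, -179.9]), array([35.5, 29.4]), np.float64(20.4)]
  cut foil_egg 0.6 h [0.013 0.033] [array([ 535.2, -384.4]), array([30.3, 39.2]), np.float64(65.7)]
  cut foil_egg 0.55 h [-0.     0.032] [array([ 374.1, -276.1]), array([38.6, 30.5]), np.float64(19.1)]
insert_egg [0.483 0.084 0.003] 0.9 [15. 94.]
insert_hare [ 0.57  -0.046  0.008] 0.93 [156.  54.]
insert_foil [ 0.46  -0.024  0.006] 0.82 [114. 155.]
```

View pics/w1.png

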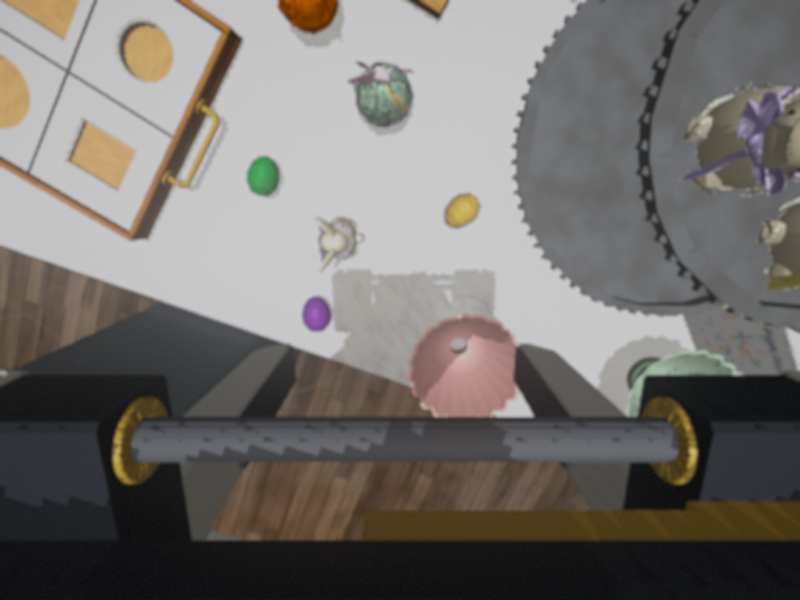

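The wrist view shows the hare at (337,240) with its ears to the left, the gold egg at (462,210) with its long axis rising to the right, the tin egg at (384,95), and the tray at top left. Next I measure the yaws and pockets.

```bash
python3 - <<'E'
from h import *
g=None
for n in ["wrist","side","scene"]:
    p=robot.capture(n);C=cloud(p);hsv=cv2.cvtColor(p["pixels"],cv2.COLOR_BGR2HSV)
    def near(c,r,zl,zh): return (p["z_map"]>0)&(np.hypot(C[...,0]-c[0],C[...,1]-c[1])<r)&(C[...,2]>zl)&(C[...,2]<zh)
    def rep(nm,m):
        q=C[m]
        if len(q)<8: return
        e=cv2.minAreaRect((q[:,:2]*1000).astype(np.float32)); w,v=np.linalg.eigh(np.cov(q[:,:2].T))
        print(n,nm,len(q),"mean",q.mean(0).round(4),"rect",np.round(e[0],1),np.round(e[1],1),round(e[2],1),"pca long deg",np.degrees(np.arctan2(v[1,1],v[0,1])).round(0))
    rep("foil",near((.537,-.385),.035,.008,.05)&(hsv[...,1]>90))
    rep("hare ears",near((.465,-.272),.045,.055,.1)); rep("hare body",near((.465,-.272),.035,.008,.042))
    rep("tin",near((.611,-.271),.04,.025,.045)); rep("tinTop",near((.611,-.271),.045,.0,.1))
    for k,c in dict(carton=(.591,.065),egg=(.483,.087),hare=(.57,-.045),foil=(.459,-.023)).items():
        m=near(c,.053,-.01,.03)&(hsv[...,1]>75); rep("pocket "+k,m)
        r=near(c,.05,.0,.03)&(hsv[...,1]<50); print("    board z",np.median(C[r][:,2]).round(4) if r.any() else None, "floor z",np.median(C[m][:,2]).round(4) if m.any() else None)
E
```

```text
wrist foil 315 mean [ 0.5369 -0.384   0.0279] rect [ 536.6 -384.4] [26.2 36.9] 65.9 pca long deg 152.0
wrist hare ears 208 mean [ 0.4626 -0.2691  0.0624] rect [ 464.6 -267.5] [48.  36.5] 45.9 pca long deg -157.0
wrist hare body 276 mean [ 0.468  -0.2804  0.0263] rect [ 463.2 -275.6] [44.7 43.4] 13.2 pca long deg -160.0
wrist tin 276 mean [ 0.6028 -0.2768  0.0377] rect [ 609.8 -271.6] [55.2 56.4] 16.8 pca long deg 151.0
wrist tinTop 1527 mean [ 0.6061 -0.2744  0.0498] rect [ 610.8 -272.2] [85.2 87.6] 56.9 pca long deg 128.0
wrist pocket carton 554 mean [0.568  0.0542 0.0132] rect [561.7  57.6] [29.8 68. ] 20.3 pca long deg 101.0
    board z 0.0243 floor z 0.0131
wrist pocket egg 532 mean [0.4829 0.0761 0.0132] rect [483.   74.3] [62.9 25.9] 6.2 pca long deg -173.0
    board z 0.0247 floor z 0.0132
wrist pocket hare 881 mean [ 0.5679 -0.0415  0.0133] rect [567.5 -42.1] [46.4 47.6] 41.2 pca long deg 171.0
    board z 0.0246 floor z 0.0133
wrist pocket foil 938 mean [ 0.4584 -0.0199  0.0184] rect [458.  -20.1] [53.1 44.1] 77.7 pca long deg 79.0
    board z 0.0247 floor z 0.0185
side foil
[... 1456 characters left out ...]
56.8 42.1] 86.7 pca long deg 108.0
scene tinTop 550 mean [ 0.602  -0.2736  0.043 ] rect [ 605.3 -273.3] [77.2 87.4] 19.5 pca long deg 103.0
scene pocket carton 248 mean [0.5954 0.0688 0.0139] rect [591.5  70.4] [78.3 70.1] 82.1 pca long deg 77.0
    board z 0.0245 floor z 0.0138
scene pocket egg 190 mean [0.4864 0.0923 0.0137] rect [485.7  94.8] [57.4 64.1] 59.9 pca long deg 131.0
    board z 0.0245 floor z 0.0137
scene pocket hare 103 mean [ 0.5729 -0.04    0.014 ] rect [571.2 -39.9] [45.  42.5] 86.3 pca long deg 114.0
    board z 0.0247 floor z 0.0141
scene pocket foil 170 mean [ 0.4612 -0.0193  0.0187] rect [459.9 -18.9] [51.8 49.9] 74.9 pca long deg 80.0
    board z 0.0251 floor z 0.0185
```

```bash

python3 -m jog '0 0 0 -.12;0 0 0 -.24;0 0 0 -.36;0 0 0 -.48;0 0 0 -.6;0 0 0 -.72;0 0 0 -.84;0 0 0 -.96;0 0 0 -1.08;0 0 0 -1.2' .85 10
python3 -m jog '0 0 0 -.12;0 0 0 -.24;0 0 0 -.36;0 0 0 -.48;0 0 0 -.6;0 0 0 -.72;0 0 0 -.84;0 0 0 -.96;0 0 0 -1.09;0 0 0 -1.09' >/dev/null
python3 - <<'E'
from h import *
goal(.5368,-.3845,.12,2.65); goal(.5368,-.3845,.025,2.65)
E
```

```text
clock: 4.28
position: [0.4675, -0.3483, 0.3205]
eef_rot: [2.234, 2.209, -0.0]
ft_force: [0.3, -0.2, 0.2]
gripper_width: 0.851
finger_force: 0.0
now [ 0.4674 -0.3485  0.3203] yaw 2.649 j7 1.35 shift [-0.0783  0.0011  0.2003] turn -0.001 alt 3.141 rows 5.4 0.0
now [ 0.4674 -0.3485  0.3203] yaw 2.649 j7 1.35 shift [-0.0783  0.0011  0.2953] turn -0.001 alt 3.141 rows 7.6 0.0
```

```bash

python3 -m jog '-.02 0 .03 0;-.04 .001 .06 0;-.06 .001 .09 0;-.078 .001 .12 0;-.078 .001 .15 0;-.078 .001 .18 0;-.078 .001 .2 0;-.078 .001 .2 0'
python3 - <<'E'
from h import *
goal(.5368,-.3845,.025,2.65)
p=robot.capture("wrist");cv2.imwrite("pics/w2.png",cv2.resize(p["pixels"],(800,600)))
C=cloud(p);hsv=cv2.cvtColor(p["pixels"],cv2.COLOR_BGR2HSV)
m=(p["z_map"]>0)&(np.hypot(C[...,0]-.537,C[...,1]+.385)<.035)&(C[...,2]>.006)&(C[...,2]<.05)&(hsv[...,1]>90)
q=C[m];e=cv2.minAreaRect((q[:,:2]*1000).astype(np.float32));w,v=np.linalg.eigh(np.cov(q[:,:2].T));print(len(q),q.mean(0),e,np.degrees(np.arctan2(v[1,1],v[0,1])),q[:,2].max())
E
```

```text
clock: 5.78
position: [0.5344, -0.3836, 0.1159]
eef_rot: [-0.777, -3.037, -0.003]
ft_force: [-0.5, 0.4, -0.7]
gripper_width: 0.849
finger_force: 0.0
now [ 0.5344 -0.3836  0.1159] yaw 2.64 j7 1.18 shift [-0.0032  0.0004  0.0908] turn -0.01 alt 3.132 rows 2.3 0.1
939 [ 0.53417228 -0.3836923   0.02710783] ((535.6600952148438, -384.2015380859375), (33.893245697021484, 31.221458435058594), 11.761756896972656) 152.84413364098853 0.03268778405972483
```

View pics/w2.png

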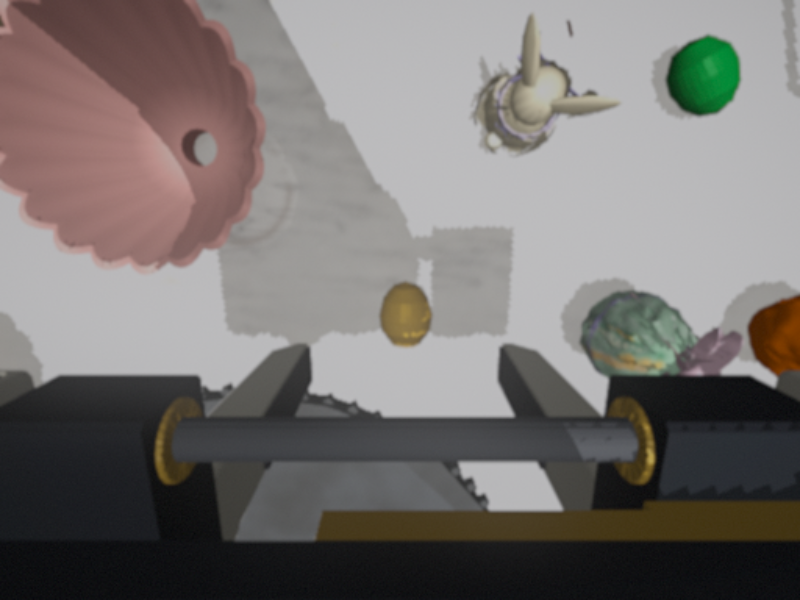

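The gold egg is at (405,314), centred between the fingers and aligned with them. The hare's ears run from (532,20) to (615,103), which puts its y axis at about 16–20°. I go down and grip.

```bash

python3 -m jog '-.002 0 .03 -.01;-.002 0 .06 -.01;-.002 0 .075 -.01;-.002 0 .085 -.01;-.002 0 .0885 -.01;-.002 0 .0885 -.01' 
python3 - <<'E'
from h import *
goal(.5362,-.3845,.025,2.65)
E
```

```text
clock: 6.33
position: [0.5388, -0.3859, 0.0327]
eef_rot: [0.76, 3.048, -0.001]
ft_force: [-0.3, -0.4, 0.4]
gripper_width: 0.852
finger_force: 0.0
now [ 0.5388 -0.3859  0.0327] yaw 2.653 j7 1.13 shift [0.0029 0.     0.0077] turn 0.003 alt -3.139 rows 0.2 0.0
```

```bash

python3 -m jog '.001 0 .003 0;.002 0 .006 0;.002 0 .006 0;.002 0 .006 0' 
python3 -m jog '0 0 0 0;0 0 0 0;0 0 0 0;0 0 0 0;0 0 0 0;0 0 0 0;0 0 0 0' 0 8
python3 -m jog '0 0 -.02 0;0 0 -.05 0;0 0 -.09 0;0 0 -.13 0;0 0 -.16 0;0 0 -.18 0;0 0 -.18 0' 
python3 - <<'E'
from h import *
goal(.459,-.0215,.15,1.37)
E
```

```text
clock: 6.67
position: [0.5365, -0.3849, 0.0265]
eef_rot: [0.759, 3.048, -0.001]
ft_force: [0.0, 0.0, -0.1]
gripper_width: 0.853
finger_force: 0.0
clock: 7.25
position: [0.5364, -0.3848, 0.0259]
eef_rot: [-0.759, -3.048, 0.0]
ft_force: [-0.6, -0.0, -0.7]
gripper_width: 0.395
finger_force: 0.0
clock: 7.83
position: [0.5384, -0.3856, 0.211]
eef_rot: [0.757, 3.042, -0.004]
ft_force: [0.7, -0.4, 0.6]
gripper_width: 0.004
finger_force: 0.0
now [ 0.5384 -0.3856  0.211 ] yaw 2.654 j7 1.26 shift [0.2412 0.2844 0.0591] turn 1.284 alt -1.858 rows 9.4 10.7
```

The fingers were still closing when I lifted. I reopen and look.

```bash

python3 -m jog '0 0 .04 0;0 0 .08 0;0 0 .09 0;0 0 .09 0;0 0 .09 0;0 0 .09 0;0 0 .09 0;0 0 .09 0' .6 8
cat >> h.py <<'E'
def foil(p,c=(.537,-.385)):
    C=cloud(p);hsv=cv2.cvtColor(p["pixels"],cv2.COLOR_BGR2HSV)
    m=(p["z_map"]>0)&(np.hypot(C[...,0]-c[0],C[...,1]-c[1])<.045)&(C[...,2]>.006)&(C[...,2]<.05)&(hsv[...,1]>110)&(hsv[...,0]<35)
    q=C[m];e=cv2.minAreaRect((q[:,:2]*1000).astype(np.float32));w,v=np.linalg.eigh(np.cov(q[:,:2].T));print("foil",len(q),q.mean(0).round(4),np.round(e[0],1),np.round(e[1],1),np.degrees(np.arctan2(v[1,1],v[0,1])).round(),q[:,2].max().round(4))
E
python3 - <<'E'
from h import *
goal(.5362,-.3845,.025,2.65)
p=robot.capture("wrist");foil(p);print([(np.round(d["centre"],3),round(d["confidence"],2)) for d in robot.place_of(p,"foil_egg")])
E
```

```text
clock: 8.5
position: [0.5372, -0.3852, 0.1176]
eef_rot: [0.758, 3.046, -0.001]
ft_force: [0.6, 0.1, -0.3]
gripper_width: 0.528
finger_force: 0.0
now [ 0.5372 -0.3852  0.1176] yaw 2.654 j7 1.19 shift [0.0015 0.0001 0.0926] turn 0.004 alt -3.138 rows 2.3 0.0
foil 865 [ 0.5341 -0.3837  0.0275] [ 535.3 -384. ] [27.6 34.7] 153.0 0.0325
[(array([ 0.536, -0.383,  0.003]), 0.95), (array([ 0.499, -0.185, -0.002]), 0.74)]
```

Undisturbed. I go down with a smaller opening and close for longer.

```bash

python3 -m jog '.001 0 .03 0;.001 0 .06 0;.001 0 .08 0;.001 0 .09 0;.001 0 .0925 0;.001 0 .0925 0;.001 0 .0925 0;.001 0 .0925 0' .6 8
python3 -m jog '0 0 0 0;0 0 0 0;0 0 0 0;0 0 0 0;0 0 0 0;0 0 0 0;0 0 0 0' 0 8
python3 -m jog '0 0 0 0;0 0 0 0' 0 8
```

```text
clock: 9.27
position: [0.5364, -0.3847, 0.0249]
eef_rot: [0.758, 3.047, -0.001]
ft_force: [0.4, 1.4, 0.4]
gripper_width: 0.601
finger_force: 0.0
clock: 9.85
position: [0.5358, -0.3844, 0.0236]
eef_rot: [0.758, 3.048, -0.0]
ft_force: [0.2, 0.4, 2.9]
gripper_width: 0.335
finger_force: 8.0
clock: 10.02
position: [0.5357, -0.3844, 0.0236]
eef_rot: [0.758, 3.048, -0.0]
ft_force: [1.0, 0.3, 3.4]
gripper_width: 0.333
finger_force: 8.0
```

```bash

python3 -m jog '0 0 -.01 0;0 0 -.03 0;0 0 -.06 0;0 0 -.09 0;0 0 -.12 0;0 0 -.14 0;0 0 -.14 0' 
python3 - <<'E'
from h import *
goal(.459,-.0215,.15,1.37)
E
```

```text
clock: 10.6
position: [0.5373, -0.385, 0.1685]
eef_rot: [0.757, 3.043, -0.003]
ft_force: [0.3, -0.4, -0.0]
gripper_width: 0.331
finger_force: 8.0
now [ 0.5373 -0.385   0.1685] yaw 2.654 j7 1.23 shift [0.2397 0.2844 0.0168] turn 1.284 alt -1.858 rows 9.3 10.7
```

```bash

python3 -m jog '.02 .02 0 .1;.045 .055 0 .22;.07 .085 0 .34;.1 .115 0 .46;.125 .145 0 .58;.15 .175 0 .7;.175 .205 0 .82;.2 .235 0 .94;.22 .26 0 1.06;.235 .28 .01 1.18' 
python3 -m jog '.003 .003 .002 .1;.003 .003 .004 .1;.003 .003 .004 .1'
python3 - <<'E'
from h import *
goal(.459,-.0215,.044,1.37)
E
```

```text
clock: 11.43
position: [0.4584, -0.0243, 0.1543]
eef_rot: [2.331, 2.106, 0.002]
ft_force: [0.2, -0.1, -1.3]
gripper_width: 0.333
finger_force: 8.0
clock: 11.68
position: [0.4621, -0.0239, 0.149]
eef_rot: [-2.424, -1.997, 0.002]
ft_force: [0.8, -0.9, -0.6]
gripper_width: 0.336
finger_force: 8.0
now [ 0.4621 -0.0239  0.149 ] yaw 1.378 j7 -0.41 shift [ 0.0018 -0.0034  0.105 ] turn 0.008 alt -3.133 rows 2.6 0.1
```

```bash

python3 -m jog '.001 -.003 .03 0;.001 -.003 .06 0;.001 -.003 .08 0;.001 -.003 .095 0;.001 -.003 .1 0;.001 -.003 .1 0;.001 -.003 .1 0' 
python3 - <<'E'
from h import *
goal(.459,-.0215,.042,1.37);print(robot.observe()["ft_force"])
E
```

```text
clock: 12.27
position: [0.4597, -0.0233, 0.0497]
eef_rot: [-2.429, -1.992, 0.001]
ft_force: [0.2, -1.0, -0.0]
gripper_width: 0.332
finger_force: 8.0
now [ 0.4597 -0.0233  0.0497] yaw 1.374 j7 -0.47 shift [ 0.0016 -0.001   0.0077] turn 0.004 alt -3.138 rows 0.2 0.0
[ 0.21476374 -1.03616579 -0.00711502]
```

```bash

python3 -m jog '.001 0 .003 0;.001 0 .006 0;.001 0 .0068 0;.001 0 .0068 0' 
python3 -m jog '0 0 0 0;0 0 0 0;0 0 0 0;0 0 0 0' .5
python3 -m jog '0 0 -.015 0;0 0 -.04 0;0 0 -.08 0;0 0 -.12 0;0 0 -.15 0;0 0 -.17 0;0 0 -.17 0' .8
python3 - <<'E'
from h import *
p=robot.capture("wrist");foil(p,(.459,-.0215));print([(np.round(d["centre"],3),round(d["confidence"],2)) for d in robot.place_of(p,"foil_egg")])
cv2.imwrite("pics/w3.png",cv2.resize(p["pixels"],(800,600)))
goal(.464,-.272,.19,.3)
E
```

```text
clock: 12.6
position: [0.4601, -0.0216, 0.0429]
eef_rot: [2.429, 1.992, 0.001]
ft_force: [-0.4, 0.4, -0.9]
gripper_width: 0.336
finger_force: 8.0
clock: 12.93
position: [0.46, -0.0215, 0.0427]
eef_rot: [2.429, 1.992, 0.0]
ft_force: [0.6, 0.0, -0.6]
gripper_width: 0.497
finger_force: 0.0
clock: 13.52
position: [0.4616, -0.0216, 0.2166]
eef_rot: [2.426, 1.989, 0.008]
ft_force: [1.2, 0.4, 0.4]
gripper_width: 0.802
finger_force: 0.0
foil 613 [ 0.4602 -0.0206  0.044 ] [458.7 -24.9] [45.7 28.8] 81.0 0.05
[(array([ 0.459, -0.022,  0.02 ]), 0.92), (array([ 0.495, -0.187, -0.002]), 0.47)]
now [ 0.4601 -0.0217  0.2131] yaw 1.373 j7 -0.39 shift [-0.2447  0.0529  0.0232] turn 1.073 alt -2.068 rows 6.3 8.9
```

View pics/w3.png

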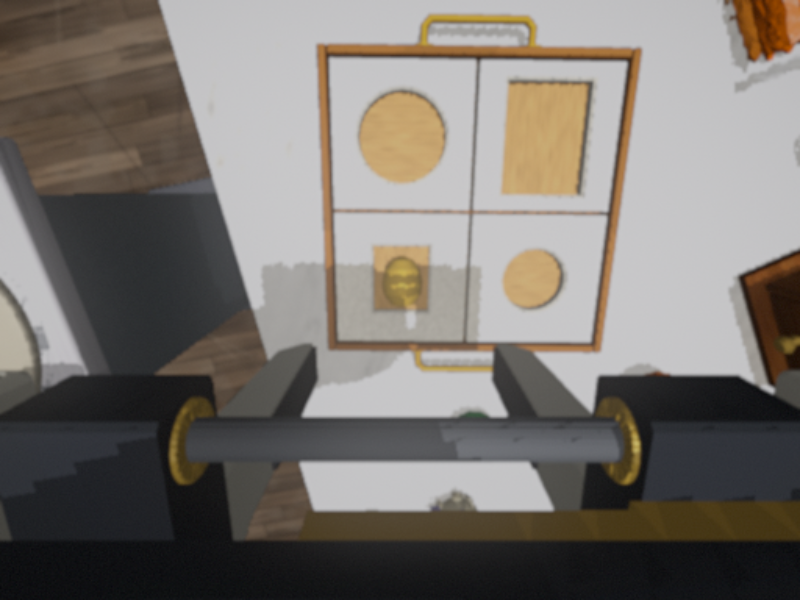

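The foil egg sits in its pocket at (402,282). All four pockets are visible, with egg at (402,136), carton at (547,137) and hare at (532,278). Next is the hare.

```bash

python3 - <<'E'
from h import *
p=robot.capture("wrist");C=cloud(p);hsv=cv2.cvtColor(p["pixels"],cv2.COLOR_BGR2HSV)
for k,c in dict(carton=(.591,.065),egg=(.483,.087),hare=(.568,-.044)).items():
    m=(p["z_map"]>0)&(np.hypot(C[...,0]-c[0],C[...,1]-c[1])<.052)&(C[...,2]<.03)&(hsv[...,1]>75)
    e=cv2.minAreaRect((C[m][:,:2]*1000).astype(np.float32));print(k,C[m].mean(0).round(4),np.round(e[0],1),np.round(e[1],1),round(e[2],1))
E
python3 -m jog '-.03 .005 0 .12;-.06 .01 0 .24;-.09 .018 0 .36;-.12 .025 0 .48;-.15 .03 0 .6;-.18 .038 0 .72;-.21 .045 0 .84;-.235 .053 .01 .96;-.245 .053 .02 1.04;-.245 .053 .02 1.04' 1
python3 -m jog '0 0 0 0;0 0 0 0'
cat >> h.py <<'E'
def blob(p,c,zl,zh,r=.045):
    C=cloud(p);m=(p["z_map"]>0)&(np.hypot(C[...,0]-c[0],C[...,1]-c[1])<r)&(C[...,2]>zl)&(C[...,2]<zh)
    q=C[m];e=cv2.minAreaRect((q[:,:2]*1000).astype(np.float32));w,v=np.linalg.eigh(np.cov(q[:,:2].T));print(zl,zh,len(q),q.mean(0).round(4),np.round(e[0],1),np.round(e[1],1),round(e[2],1),"pca",np.degrees(np.arctan2(v[1,1],v[0,1])).round())
E
python3 - <<'E'
from h import *
p=robot.capture("wrist");c=(.464,-.272)
blob(p,c,.008,.045);blob(p,c,.055,.1);blob(p,c,.008,.1)
print([(np.round(d["centre"],3),round(d["confidence"],2)) for d in robot.place_of(p,"small_hare")])
cv2.imwrite("pics/w4.png",cv2.resize(p["pixels"],(800,600)))
goal(.464,-.272,.04,.3)
E
```

```text
carton [0.5925 0.0653 0.0136] [592.2  63.7] [82.2 62.4] 78.4
egg [0.482  0.0878 0.0136] [481.8  87.1] [65.5 66.2] 79.7
hare [ 0.5693 -0.0461  0.0137] [569.1 -46.4] [49.1 47.9] 17.4
clock: 14.5
position: [0.462, -0.2742, 0.1893]
eef_rot: [-3.099, -0.511, 0.008]
ft_force: [-0.5, -0.0, -0.6]
gripper_width: 0.997
finger_force: 0.0
clock: 14.67
position: [0.4637, -0.2708, 0.1918]
eef_rot: [-3.095, -0.528, 0.003]
ft_force: [-0.0, 0.9, 0.9]
gripper_width: 1.001
finger_force: 0.0
0.008 0.045 463 [ 0.4702 -0.2754  0.0291] [ 464.9 -273.9] [42.8 47.1] 22.8 pca 108.0
0.055 0.1 347 [ 0.4626 -0.2684  0.0628] [ 464.5 -266.6] [47.4 37.4] 47.0 pca -158.0
0.008 0.1 1077 [ 0.4659 -0.2717  0.0453] [ 463.  -275.6] [52.4 45.2] 15.1 pca -177.0
[(array([ 0.465, -0.274,  0.   ]), 0.77)]
now [ 0.4642 -0.2708  0.1926] yaw 0.338 j7 -0.72 shift [-0.0005  0.0012  0.1526] turn 0.038 alt -3.104 rows 3.8 0.3
```

View pics/w4.png

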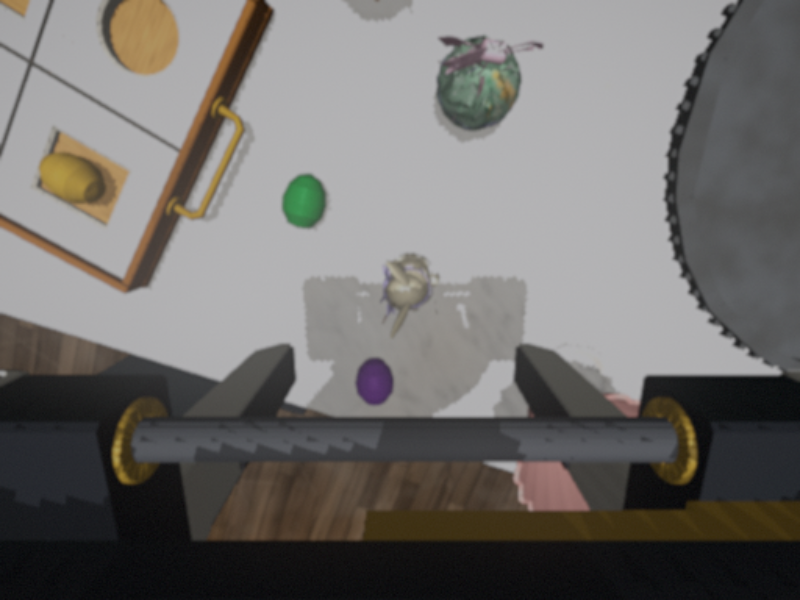

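Hare at (408,280), centred between the fingers, ears along the tool's x. I go down.

```bash

python3 -m jog '0 .002 .03 0;0 .002 .06 0;0 .002 .09 0;0 .002 .12 0;0 .002 .14 0;0 .002 .155 0;0 .002 .161 0;0 .002 .161 0;0 .002 .161 0;0 .002 .161 0' .8 10
python3 -m jog '0 0 0 0;0 0 0 0;0 0 0 0;0 0 0 0;0 0 0 0;0 0 0 0' 0 10
python3 -m jog '0 0 0 0;0 0 0 0;0 0 0 0' 0 10
```

```text
clock: 15.6
position: [0.4652, -0.2741, 0.0328]
eef_rot: [3.097, 0.523, 0.002]
ft_force: [-0.0, -0.6, 0.2]
gripper_width: 0.8
finger_force: 0.0
clock: 16.1
position: [0.4646, -0.2741, 0.0317]
eef_rot: [3.098, 0.522, 0.0]
ft_force: [-1.0, -0.6, -0.3]
gripper_width: 0.419
finger_force: 0.0
clock: 16.35
position: [0.4647, -0.2743, 0.0317]
eef_rot: [3.098, 0.522, 0.0]
ft_force: [0.3, -1.0, 1.7]
gripper_width: 0.335
finger_force: 9.5
```

```bash

python3 -m jog '0 0 -.01 0;0 0 -.03 0;0 0 -.06 0;0 0 -.09 0;0 0 -.11 0;0 0 -.12 0;0 0 -.12 0' - 12
python3 - <<'E'
from h import *
goal(.5685,-.0455,.15)
E
```

```text
clock: 16.93
position: [0.4654, -0.2744, 0.1539]
eef_rot: [3.096, 0.522, 0.005]
ft_force: [-0.5, 0.4, -1.8]
gripper_width: 0.305
finger_force: 11.3
now [ 0.4654 -0.2744  0.1539] yaw 0.334 j7 -0.7 shift [ 0.1724 -0.1825  0.0039] turn 0 alt 0.0 rows 6.3 0.0
```

```bash

python3 -m jog '.01 -.01 0 0;.03 -.03 0 0;.055 -.058 0 0;.08 -.085 0 0;.105 -.11 0 0;.13 -.14 0 0;.15 -.16 0 0;.165 -.175 0 0;.172 -.182 0 0;.172 -.182 0 0' 
python3 -m jog '0 0 0 0;0 0 0 0;0 0 0 0'
python3 - <<'E'
from h import *
goal(.5685,-.0455,.0447)
p=robot.capture("wrist");cv2.imwrite("pics/w5.png",cv2.resize(p["pixels"],(800,600)))
c=robot.observe()["position"];blob(p,c,.11,.16);blob(p,c,.16,.24);print([(np.round(d["centre"],3),round(d["confidence"],2)) for d in robot.place_of(p,"small_hare")])
E
```

```text
clock: 17.77
position: [0.5677, -0.0433, 0.1502]
eef_rot: [-3.096, -0.528, 0.002]
ft_force: [-0.5, 0.4, -0.7]
gripper_width: 0.309
finger_force: 11.3
clock: 18.02
position: [0.5666, -0.0478, 0.1514]
eef_rot: [3.098, 0.518, -0.001]
ft_force: [-0.0, -0.3, -2.1]
gripper_width: 0.305
finger_force: 11.3
now [ 0.5666 -0.0478  0.1514] yaw 0.331 j7 -1.11 shift [ 0.0026 -0.0016  0.1067] turn 0 alt 0.0 rows 2.7 0.0
0.11 0.16 2105 [ 0.5781 -0.0439  0.1445] [571.9 -45.8] [41.6 46.1] 60.9 pca 104.0
0.16 0.24 10426 [ 0.5842 -0.0413  0.2135] [571.1 -46.2] [62.7 58.8] 18.8 pca 123.0
[(array([ 0.565, -0.045,  0.118]), 0.88), (array([0.589, 0.067, 0.01 ]), 0.24)]
```

View pics/w5.png

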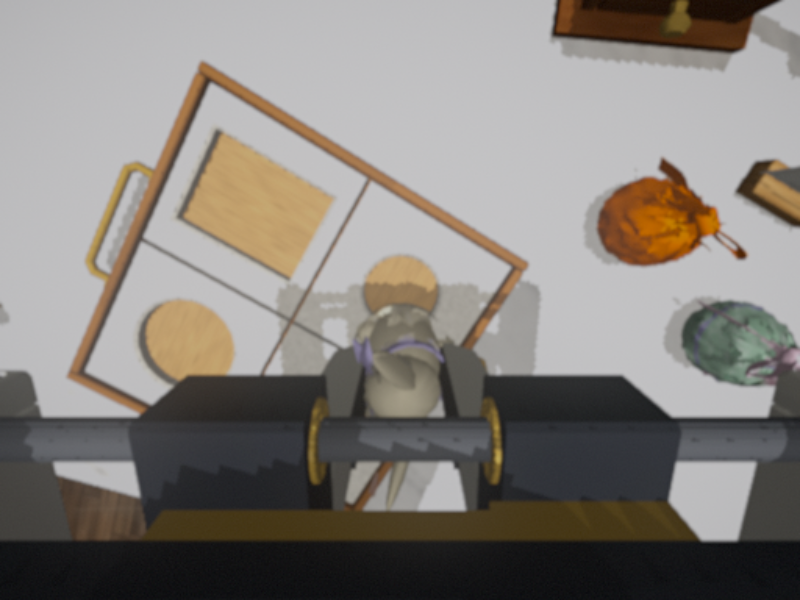

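The hare is held upright between the fingers, over its pocket at (401,285). I lower it.

```bash

python3 -m jog '.002 0 .025 0;.002 0 .05 0;.002 0 .075 0;.002 0 .09 0;.002 0 .096 0;.002 0 .1 0;.002 0 .1 0;.002 0 .1 0' 
python3 - <<'E'
from h import *
goal(.569,-.046,.0447);print(robot.observe()["ft_force"].round(1))
E
```

```text
clock: 18.78
position: [0.5697, -0.0454, 0.0523]
eef_rot: [3.098, 0.521, 0.001]
ft_force: [0.1, -0.3, -0.9]
gripper_width: 0.306
finger_force: 11.3
now [ 0.5697 -0.0454  0.0523] yaw 0.333 j7 -1.08 shift [-0.0009  0.0003  0.0076] turn 0 alt 0.0 rows 0.2 0.0
[ 0.1 -0.3 -0.9]
```

```bash

python3 -m jog '0 0 .003 0;-.001 0 .006 0;-.001 0 .007 0;-.001 0 .007 0;-.001 0 .007 0' 
python3 -m jog '0 0 0 0;0 0 0 0;0 0 0 0;0 0 0 0;0 0 0 0' .62
python3 -m jog '0 0 -.01 0;0 0 -.03 0;0 0 -.06 0;0 0 -.09 0;0 0 -.12 0;0 0 -.15 0;0 0 -.15 0;0 0 -.15 0' 
python3 - <<'E'
from h import *
p=robot.capture("wrist");cv2.imwrite("pics/w6.png",cv2.resize(p["pixels"],(800,600)))
c=(.568,-.0455);blob(p,c,.03,.055);blob(p,c,.06,.12);print([(np.round(d["centre"],3),round(d["confidence"],2)) for d in robot.place_of(p,"small_hare")])
goal(.611,-.271,.19,-.43)
E
```

```text
clock: 19.2
position: [0.5693, -0.0448, 0.0462]
eef_rot: [-3.098, -0.523, -0.004]
ft_force: [-1.4, 3.1, 13.2]
gripper_width: 0.312
finger_force: 13.0
clock: 19.62
position: [0.5684, -0.0456, 0.0446]
eef_rot: [3.098, 0.522, -0.0]
ft_force: [-0.6, 0.5, 0.0]
gripper_width: 0.601
finger_force: 0.0
clock: 20.28
position: [0.5692, -0.0455, 0.1969]
eef_rot: [3.098, 0.522, 0.006]
ft_force: [-0.5, 0.1, -0.2]
gripper_width: 0.622
finger_force: 0.0
0.03 0.055 371 [ 0.5747 -0.042   0.0447] [568.5 -40.7] [43.  40.4] 15.8 pca -155.0
0.06 0.12 604 [ 0.5674 -0.037   0.0715] [568.5 -34.2] [48.4 35. ] 46.7 pca -156.0
[(array([ 0.571, -0.038,  0.014]), 0.96)]
now [ 0.568  -0.0453  0.1945] yaw 0.334 j7 -1.13 shift [-0.0333  0.2273  0.0044] turn 0.764 alt -2.378 rows 5.7 6.4
```

View pics/w6.png

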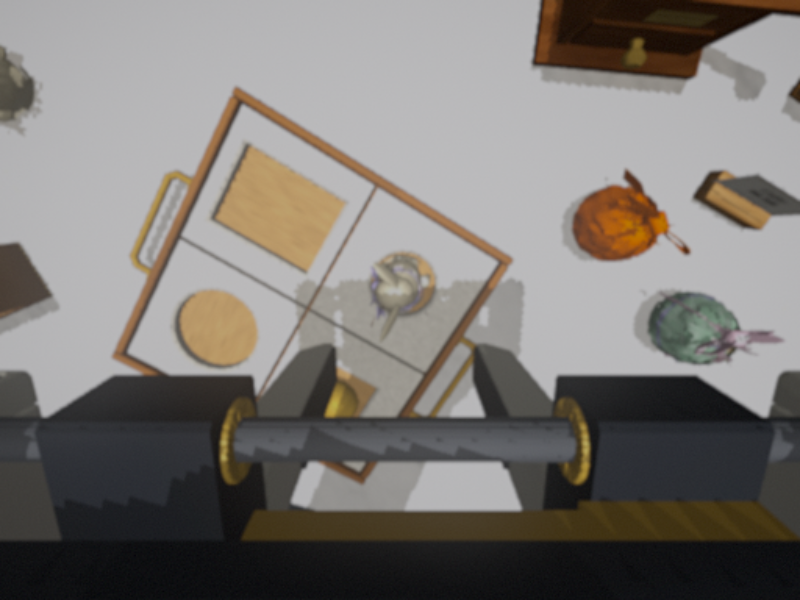

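```bash

python3 - <<'E'
from h import *
for n in ["wrist","scene","side"]:
    p=robot.capture(n);C=cloud(p)
    m=(p["z_map"]>0)&(np.hypot(C[...,0]-.5685,C[...,1]+.042)<.045)&(C[...,2]>.03)&(C[...,2]<.12)
    print(n,np.percentile(C[m][:,2],[90,99,100]).round(4),[(np.round(d["centre"],3),round(d["confidence"],2)) for d in robot.place_of(p,"small_hare")][:3])
    if n=="wrist": im=p["pixels"][140:240,200:330]
    if n=="side":
        u,v=px(p,(.5685,-.042,.05)).astype(int);im2=p["pixels"][v-35:v+35,u-45:u+46]
    if n=="scene":
        u,v=px(p,(.5685,-.042,.05)).astype(int);im3=p["pixels"][v-35:v+35,u-45:u+46]
cv2.imwrite("pics/w7.png",np.hstack([cv2.resize(a,(266,266),interpolation=cv2.INTER_CUBIC) for a in (im,im2,im3)]))
E
```

```text
wrist [0.0801 0.0865 0.0956] [(array([ 0.569, -0.04 ,  0.013]), 0.92)]
scene [0.0775 0.0866 0.0955] [(array([ 0.573, -0.044,  0.012]), 0.71)]
side [0.0774 0.0896 0.0931] [(array([ 0.568, -0.041,  0.015]), 0.59)]
```

View pics/w7.png

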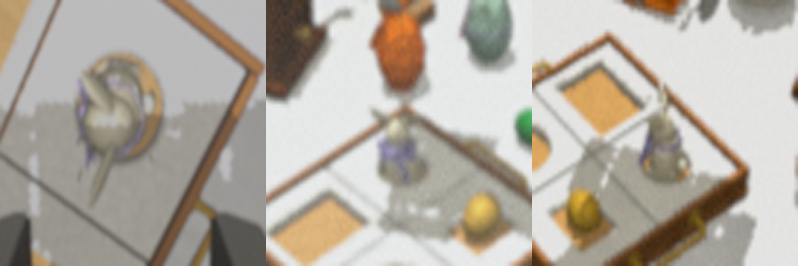

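The hare is seated upright (its top is at 95.5 mm, which is 13 + 82, with about 5 mm offset). Next is the tin egg.

```bash

python3 -m jog '-.004 .03 0 -.1;-.008 .06 0 -.2;-.013 .09 0 -.3;-.018 .12 0 -.4;-.022 .15 0 -.5;-.026 .18 0 -.6;-.03 .205 0 -.7;-.033 .222 0 -.73;-.033 .227 0 -.73;-.033 .227 0 -.73' 1 10
python3 -m jog '0 0 0 0;0 0 0 0;0 0 0 0'
python3 - <<'E'
from h import *
p=robot.capture("wrist");cv2.imwrite("pics/w8.png",cv2.resize(p["pixels"],(800,600)))
c=(.611,-.271);blob(p,c,.025,.045);blob(p,c,.01,.065);print([(np.round(d["centre"],3),round(d["confidence"],2)) for d in robot.place_of(p,"tin_egg")])
goal(.6105,-.2715,.03,1.06)
E
```

```text
clock: 21.52
position: [0.6112, -0.2722, 0.1938]
eef_rot: [-2.71, -1.588, 0.001]
ft_force: [-0.3, 0.3, 0.0]
gripper_width: 1.001
finger_force: 0.0
clock: 21.77
position: [0.6118, -0.2687, 0.1946]
eef_rot: [-2.706, -1.595, -0.0]
ft_force: [-0.1, -0.3, 0.2]
gripper_width: 1.001
finger_force: 0.0
0.025 0.045 380 [ 0.6179 -0.2599  0.0378] [ 610.7 -271.3] [56.7 55.8] 18.7 pca 154.0
0.01 0.065 1270 [ 0.6141 -0.2646  0.0506] [ 610.7 -271.3] [56.7 55.8] 18.7 pca 176.0
[(array([ 0.664, -0.177,  0.001]), 0.73), (array([ 0.612, -0.273,  0.   ]), 0.7)]
now [ 0.6119 -0.2693  0.1948] yaw 1.065 j7 -0.2 shift [-2.600e-03 -1.000e-04  1.648e-01] turn 0.005 alt -3.136 rows 4.1 0.0
```

View pics/w8.png

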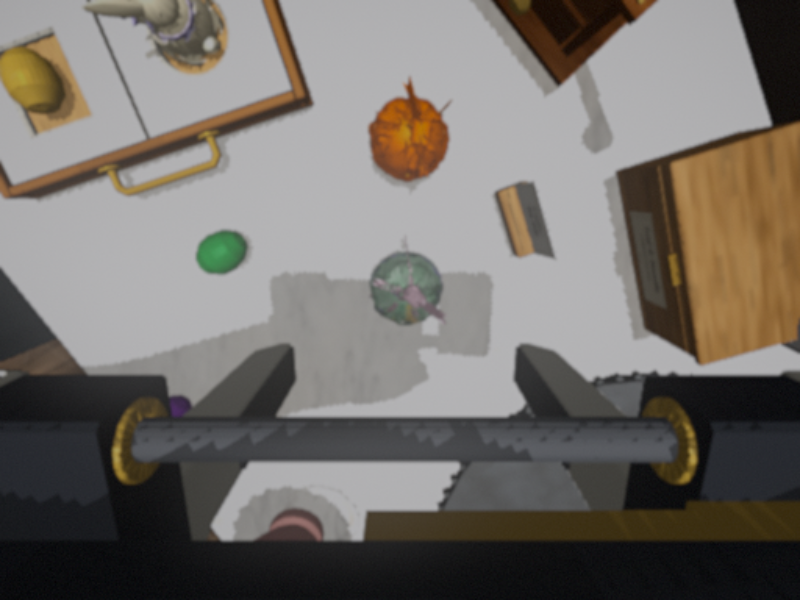

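The tin egg is at (406,288), centred between the fingers. I go down.

```bash

python3 -m jog '-.002 0 .03 0;-.002 0 .06 0;-.002 0 .09 0;-.002 0 .12 0;-.002 0 .14 0;-.002 0 .155 0;-.002 0 .163 0;-.002 0 .163 0;-.002 0 .163 0;-.002 0 .163 0' .9 8
python3 -m jog '0 0 0 0;0 0 0 0;0 0 0 0;0 0 0 0;0 0 0 0;0 0 0 0' 0 8
python3 -m jog '0 0 0 0;0 0 0 0;0 0 0 0' 0 8
```

```text
clock: 22.7
position: [0.6113, -0.2725, 0.0328]
eef_rot: [2.706, 1.593, 0.002]
ft_force: [-0.1, -0.6, 0.5]
gripper_width: 0.901
finger_force: 0.0
clock: 23.2
position: [0.6107, -0.2725, 0.0318]
eef_rot: [2.707, 1.593, 0.0]
ft_force: [0.8, -0.7, 0.3]
gripper_width: 0.519
finger_force: 0.7
clock: 23.45
position: [0.6107, -0.2725, 0.0317]
eef_rot: [2.707, 1.593, 0.0]
ft_force: [-1.4, -0.1, 1.5]
gripper_width: 0.511
finger_force: 8.0
```

```bash

python3 -m jog '0 0 -.01 0;0 0 -.03 0;0 0 -.06 0;0 0 -.09 0;0 0 -.12 0;0 0 -.14 0;0 0 -.145 0;0 0 -.145 0' - 8
python3 - <<'E'
from h import *
goal(.482,.0875,.17)
E
```

```text
clock: 24.12
position: [0.6113, -0.2727, 0.1786]
eef_rot: [2.705, 1.592, 0.003]
ft_force: [0.2, -1.2, -0.8]
gripper_width: 0.507
finger_force: 8.0
now [ 0.6113 -0.2727  0.1786] yaw 1.064 j7 -0.2 shift [ 0.2521 -0.2879  0.0079] turn 0 alt 0.0 rows 9.6 0.0
```

```bash

python3 -m jog '.01 -.01 0 0;.03 -.035 0 0;.055 -.063 0 0;.08 -.092 0 0;.105 -.12 0 0;.13 -.15 0 0;.155 -.178 0 0;.18 -.205 0 0;.205 -.235 0 0;.225 -.258 0 0' 
python3 -m jog '.015 -.017 0 0;.024 -.027 0 0;.027 -.03 0 0;.027 -.03 0 0;.027 -.03 0 0'
python3 - <<'E'
from h import *
goal(.482,.0875,.0447)
p=robot.capture("wrist");print([(np.round(d["centre"],3),round(d["confidence"],2)) for d in robot.place_of(p,"tin_egg")])
E
```

```text
clock: 24.95
position: [0.491, 0.0526, 0.175]
eef_rot: [-2.704, -1.595, 0.005]
ft_force: [0.3, 0.5, -0.8]
gripper_width: 0.514
finger_force: 8.0
clock: 25.37
position: [0.4807, 0.0872, 0.1759]
eef_rot: [-2.707, -1.593, 0.003]
ft_force: [-0.4, -0.1, -0.6]
gripper_width: 0.514
finger_force: 8.0
now [0.4807 0.0872 0.1759] yaw 1.064 j7 -0.83 shift [0.0011 0.0011 0.1312] turn 0 alt 0.0 rows 3.3 0.0
[(array([0.481, 0.09 , 0.146]), 0.73)]
```

```bash

python3 -m jog '.001 .001 .025 0;.001 .001 .05 0;.001 .001 .075 0;.001 .001 .095 0;.001 .001 .11 0;.001 .001 .12 0;.001 .001 .125 0;.001 .001 .125 0;.001 .001 .125 0' 
python3 - <<'E'
from h import *
goal(.482,.0875,.0447);print(robot.observe()["ft_force"].round(1))
E
```

```text
clock: 26.22
position: [0.4828, 0.0877, 0.0519]
eef_rot: [2.708, 1.592, 0.0]
ft_force: [-0.4, -0.7, -0.8]
gripper_width: 0.513
finger_force: 8.0
now [0.4828 0.0877 0.0519] yaw 1.063 j7 -0.85 shift [-0.0006 -0.0006  0.0072] turn 0 alt 0.0 rows 0.2 0.0
[-0.4 -0.7 -0.8]
```

```bash

python3 -m jog '0 0 .003 0;0 0 .006 0;0 0 .0068 0;0 0 .0068 0;0 0 .0068 0' 
python3 -m jog '0 0 0 0;0 0 0 0;0 0 0 0;0 0 0 0;0 0 0 0' .72
python3 -m jog '0 0 -.01 0;0 0 -.03 0;0 0 -.06 0;0 0 -.09 0;0 0 -.12 0;0 0 -.15 0;0 0 -.17 0;0 0 -.18 0;0 0 -.18 0' 
python3 - <<'E'
from h import *
for n in ["wrist","side"]:
    p=robot.capture(n);print([(np.round(d["centre"],3),round(d["confidence"],2)) for d in robot.place_of(p,"tin_egg")])
    blob(p,(.482,.0875),.03,.12);C=cloud(p);m=(np.hypot(C[...,0]-.482,C[...,1]-.0875)<.04)&(C[...,2]<.13)&(p["z_map"]>0);print(C[m][:,2].max())
    blob(p,(.4505,.2755),.078,.1,.06)
    if n=="wrist":cv2.imwrite("pics/w9.png",cv2.resize(p["pixels"],(800,600)))
goal(.4505,.2755,.21,2.3)
E
```

```text
clock: 26.63
position: [0.4826, 0.0881, 0.045]
eef_rot: [2.707, 1.593, 0.0]
ft_force: [0.4, 0.1, -0.9]
gripper_width: 0.513
finger_force: 8.0
clock: 27.05
position: [0.4826, 0.088, 0.0449]
eef_rot: [2.708, 1.593, 0.0]
ft_force: [0.2, -0.4, -1.0]
gripper_width: 0.718
finger_force: 0.0
clock: 27.8
position: [0.4835, 0.0882, 0.2279]
eef_rot: [2.707, 1.592, 0.007]
ft_force: [0.4, -0.2, 0.8]
gripper_width: 0.722
finger_force: 0.0
[]
0.03 0.12 1583 [0.4858 0.0939 0.0709] [482.7  89.4] [56.  55.6] 18.7 pca 139.0
0.10367457899584723
0.078 0.1 4148 [0.4522 0.2737 0.0852] [451.1 273.9] [50.8 71.4] 41.4 pca 131.0
[(array([0.485, 0.092, 0.01 ]), 0.58), (array([ 0.667, -0.177,  0.002]), 0.5)]
0.03 0.12 431 [0.475  0.1019 0.0609] [479.1  98.1] [50.8 57.4] 1.6 pca -140.0
0.09939834644971003
0.078 0.1 474 [0.4484 0.2786 0.0842] [450.3 275.9] [49.7 76.9] 41.4 pca 133.0
now [0.482  0.0879 0.2241] yaw 1.064 j7 -0.82 shift [ 0.1487 -0.1186  0.0141] turn -1.236 alt 1.905 rows 4.8 10.3
```

View pics/w9.png

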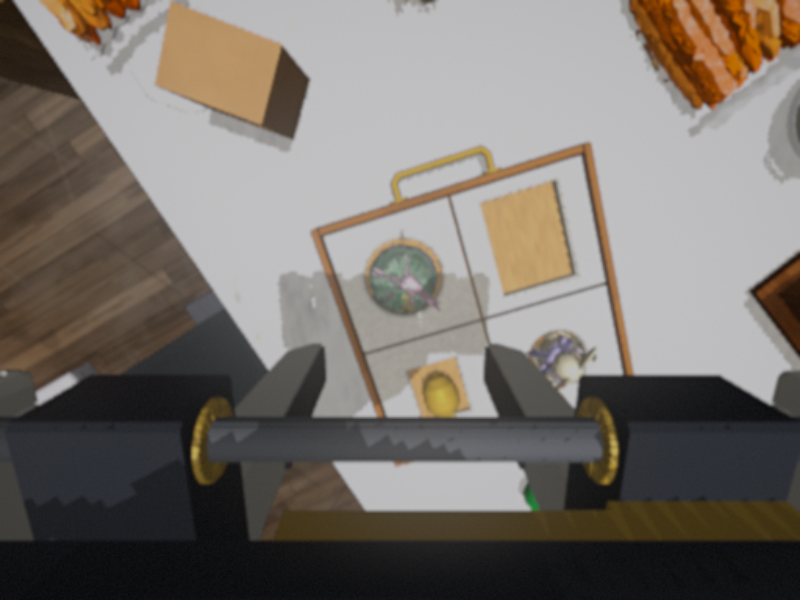

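The tin egg is seated at (404,278) with its top at 104 mm (13 + 91). The carton is at (220,65) with its thin axis at 41.4°. On to it.

```bash

python3 -m jog '.015 -.012 0 -.12;.03 -.024 0 -.24;.045 -.036 0 -.36;.06 -.048 0 -.48;.075 -.06 0 -.6;.09 -.072 0 -.72;.105 -.084 0 -.84;.12 -.095 0 -.96;.135 -.108 0 -1.08;.148 -.118 .01 -1.2' 1 12
python3 -m jog '0 0 0 -.03;0 0 0 -.03;0 0 0 -.03'
python3 - <<'E'
from h import *
p=robot.capture("wrist");blob(p,(.4505,.2755),.078,.1,.06);print([(np.round(d["centre"],3),round(d["confidence"],2)) for d in robot.place_of(p,"window_carton")])
cv2.imwrite("pics/w10.png",cv2.resize(p["pixels"],(800,600)))
goal(.4508,.2745,.055,2.293)
E
```

```text
clock: 28.83
position: [0.451, 0.2764, 0.2147]
eef_rot: [-1.325, -2.848, -0.001]
ft_force: [0.4, 0.2, -1.3]
gripper_width: 1.005
finger_force: 0.0
clock: 29.08
position: [0.4511, 0.2736, 0.214]
eef_rot: [-1.296, -2.86, 0.003]
ft_force: [0.4, 0.5, 0.3]
gripper_width: 0.999
finger_force: 0.0
0.078 0.1 2976 [0.4506 0.2754 0.0854] [451.4 274.2] [50.6 69.4] 41.3 pca 132.0
[(array([0.453, 0.276, 0.003]), 0.65)]
now [0.4515 0.2736 0.2146] yaw 2.29 j7 -0.17 shift [0.0012 0.0002 0.1596] turn -0.003 alt 3.139 rows 4.0 0.0
```

View pics/w10.png

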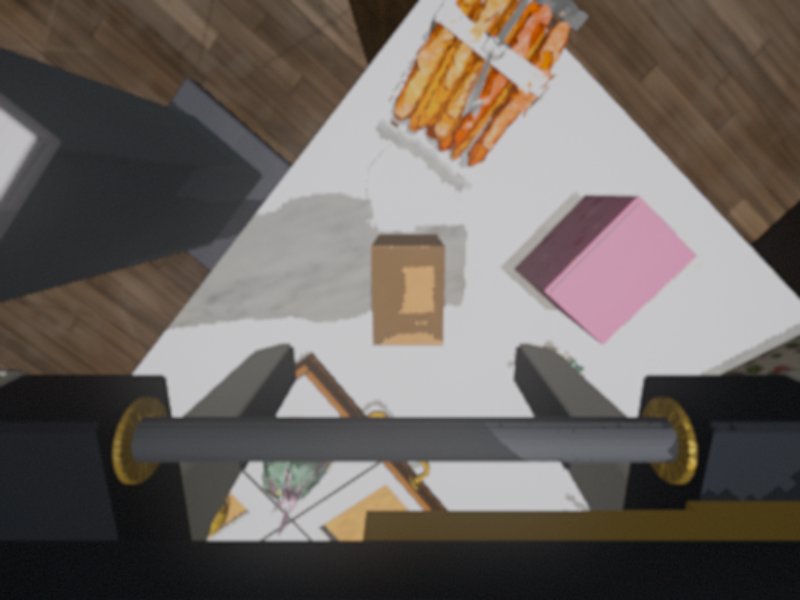

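The carton is at (408,290), centred and square. I go down and grip.

```bash

python3 -m jog '0 0 .03 0;.001 0 .06 0;.001 0 .09 0;.001 0 .12 0;.001 0 .14 0;.001 0 .152 0;.001 0 .158 0;.001 0 .158 0;.001 0 .158 0;.001 0 .158 0' 1 12
python3 -m jog '0 0 0 0;0 0 0 0;0 0 0 0;0 0 0 0;0 0 0 0;0 0 0 0' 0 12
python3 -m jog '0 0 0 0;0 0 0 0;0 0 0 0' 0 12
python3 -m jog '0 0 -.01 0;0 0 -.03 0;0 0 -.06 0;0 0 -.09 0;0 0 -.12 0;0 0 -.14 0;0 0 -.145 0;0 0 -.145 0' - 15
python3 - <<'E'
from h import *
goal(.5915,.0645,.2,1.361)
E
```

```text
clock: 30.02
position: [0.4512, 0.2756, 0.0578]
eef_rot: [1.293, 2.862, 0.002]
ft_force: [0.3, -0.0, -0.3]
gripper_width: 1.002
finger_force: 0.0
clock: 30.52
position: [0.4507, 0.2755, 0.0569]
eef_rot: [1.292, 2.863, 0.0]
ft_force: [1.1, -0.8, -0.6]
gripper_width: 0.619
finger_force: 0.0
clock: 30.77
position: [0.4507, 0.2756, 0.0568]
eef_rot: [1.292, 2.864, 0.0]
ft_force: [1.3, 0.2, 1.0]
gripper_width: 0.545
finger_force: 12.0
clock: 31.43
position: [0.4511, 0.2756, 0.2035]
eef_rot: [1.292, 2.862, 0.004]
ft_force: [0.3, 0.2, -1.8]
gripper_width: 0.546
finger_force: 15.0
now [0.4511 0.2756 0.2035] yaw 2.293 j7 -0.19 shift [-0.2512 -0.0343  0.0036] turn 0.932 alt -2.209 rows 6.3 7.8
```

```bash

python3 -m jog '-.015 -.002 0 .05;-.04 -.005 0 .15;-.07 -.009 0 .25;-.1 -.013 0 .36;-.13 -.018 0 .48;-.16 -.022 0 .6;-.19 -.026 0 .72;-.22 -.03 0 .83;-.24 -.033 0 .91;-.251 -.034 0 .93' 
python3 -m jog '0 0 0 0;0 0 0 0;0 0 0 0;0 0 0 0'
python3 - <<'E'
from h import *
goal(.5915,.0645,.0698,1.361)
p=robot.capture("wrist");print([(np.round(d["centre"],3),round(d["confidence"],2)) for d in robot.place_of(p,"window_carton")])
cv2.imwrite("pics/w11.png",cv2.resize(p["pixels"],(800,600)))
E
```

```text
clock: 32.27
position: [0.5917, 0.0606, 0.1998]
eef_rot: [2.448, 1.969, -0.006]
ft_force: [-1.2, -0.5, -1.6]
gripper_width: 0.546
finger_force: 15.0
clock: 32.6
position: [0.5903, 0.0664, 0.2015]
eef_rot: [-2.435, -1.983, 0.001]
ft_force: [0.4, -0.1, -0.6]
gripper_width: 0.545
finger_force: 15.0
now [0.5903 0.0664 0.2015] yaw 1.367 j7 -0.48 shift [-0.0016  0.0017  0.1317] turn 0.006 alt -3.135 rows 3.3 0.1
[(array([0.588, 0.065, 0.148]), 0.91)]
```

View pics/w11.png

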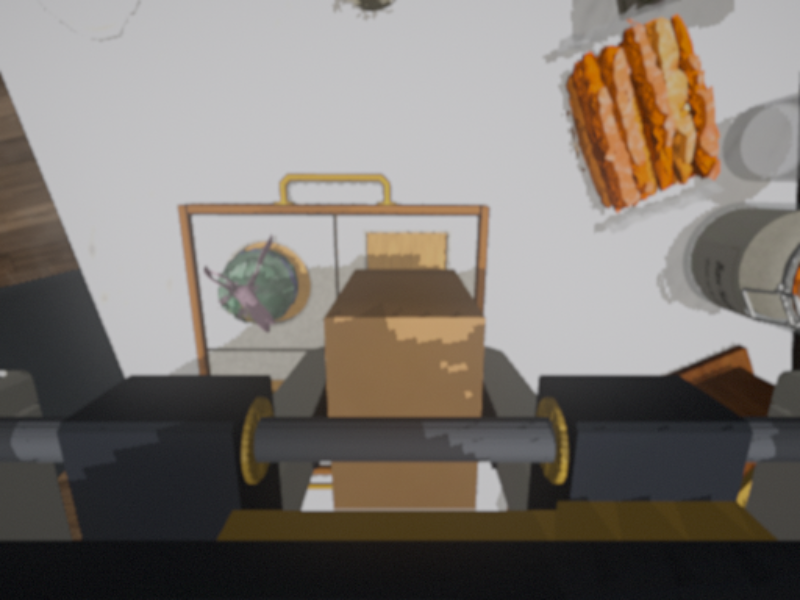

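The carton is square to its pocket at (407,250). I lower it.

```bash

python3 -m jog '-.001 .0015 .025 0;-.001 .0015 .05 0;-.001 .0015 .075 0;-.001 .0015 .095 0;-.001 .0015 .11 0;-.001 .0015 .12 0;-.001 .0015 .125 0;-.001 .0015 .125 0;-.001 .0015 .125 0' 
python3 - <<'E'
from h import *
goal(.5915,.0645,.0698,1.361);print(robot.observe()["ft_force"].round(1))
E
```

```text
clock: 33.45
position: [0.5928, 0.0638, 0.0773]
eef_rot: [2.439, 1.98, 0.001]
ft_force: [0.2, 0.3, -1.0]
gripper_width: 0.548
finger_force: 15.0
now [0.5928 0.0638 0.0773] yaw 1.364 j7 -0.51 shift [ 0.0004 -0.0014  0.0075] turn 0.003 alt -3.138 rows 0.2 0.0
[ 0.2  0.3 -1. ]
```

```bash

python3 -m jog '0 -.001 .003 0;0 -.001 .006 0;0 -.001 .007 0;0 -.001 .007 0;0 -.001 .007 0' 
python3 -m jog '0 0 0 0;0 0 0 0;0 0 0 0;0 0 0 0;0 0 0 0;0 0 0 0' .85
python3 -m jog '0 0 -.01 0;0 0 -.03 0;0 0 -.06 0;0 0 -.09 0;0 0 -.12 0;0 0 -.15 0;0 0 -.18 0;0 0 -.2 0;0 0 -.2 0' 
python3 - <<'E'
from h import *
for n in ["wrist","side","scene"]:
    p=robot.capture(n);blob(p,(.5915,.0645),.09,.11,.055)
    for t in T[:6]: print(n,t,[(np.round(d["centre"],3),round(d["confidence"],2)) for d in robot.place_of(p,t)][:3])
    if n=="side": cv2.imwrite("pics/s2.png",cv2.resize(p["pixels"][100:290,100:353],(800,600)))
E
```

```text
clock: 33.87
position: [0.5915, 0.0637, 0.07]
eef_rot: [2.439, 1.98, 0.0]
ft_force: [-0.2, 0.1, -1.3]
gripper_width: 0.547
finger_force: 15.0
clock: 34.37
position: [0.5915, 0.0637, 0.0698]
eef_rot: [2.439, 1.98, 0.0]
ft_force: [0.1, -0.0, 0.1]
gripper_width: 0.845
finger_force: 0.0
clock: 35.12
position: [0.5932, 0.064, 0.2752]
eef_rot: [2.436, 1.977, 0.01]
ft_force: [0.6, -0.0, 0.2]
gripper_width: 0.85
finger_force: 0.0
0.09 0.11 2198 [0.5903 0.0625 0.0985] [589.9  61.4] [69.7 50.4] 78.6 pca 78.0
wrist small_hare [(array([ 0.569, -0.04 ,  0.012]), 0.85)]
wrist tin_egg [(array([0.482, 0.091, 0.014]), 0.76), (array([ 0.666, -0.176,  0.005]), 0.63)]
wrist window_carton [(array([0.592, 0.065, 0.016]), 0.61)]
wrist foil_egg [(array([ 0.496, -0.186,  0.002]), 0.78)]
wrist tall_hare [(array([ 0.61 ,  0.293, -0.003]), 0.95)]
wrist plain_carton [(array([0.481, 0.09 , 0.014]), 0.73), (array([ 0.459, -0.022,  0.005]), 0.43), (array([0.485, 0.086, 0.004]), 0.17)]
0.09 0.11 321 [0.5865 0.0659 0.0964] [588.3  62.6] [72.7 56.4] 79.9 pca 74.0
side small_hare [(array([ 0.568, -0.04 ,  0.016]), 0.49
[... 169 characters left out ...]
6), (array([ 0.378, -0.276,  0.001]), 0.59)]
side tall_hare [(array([0.611, 0.29 , 0.001]), 0.71)]
side plain_carton [(array([ 0.547,  0.384, -0.002]), 0.62), (array([0.587, 0.067, 0.01 ]), 0.2)]
0.09 0.11 265 [0.5882 0.0588 0.0975] [591.6  62. ] [75.9 54.9] 76.3 pca 78.0
scene small_hare []
scene tin_egg [(array([0.484, 0.089, 0.013]), 0.76), (array([ 0.67 , -0.176,  0.002]), 0.68)]
scene window_carton [(array([0.585, 0.06 , 0.016]), 0.93)]
scene foil_egg [(array([ 0.567, -0.042,  0.006]), 0.73), (array([ 0.376, -0.277, -0.001]), 0.71), (array([ 0.498, -0.18 , -0.002]), 0.63)]
scene tall_hare [(array([0.607, 0.294, 0.004]), 0.72)]
scene plain_carton [(array([ 0.548,  0.385, -0.002]), 0.91)]
```

View pics/s2.png

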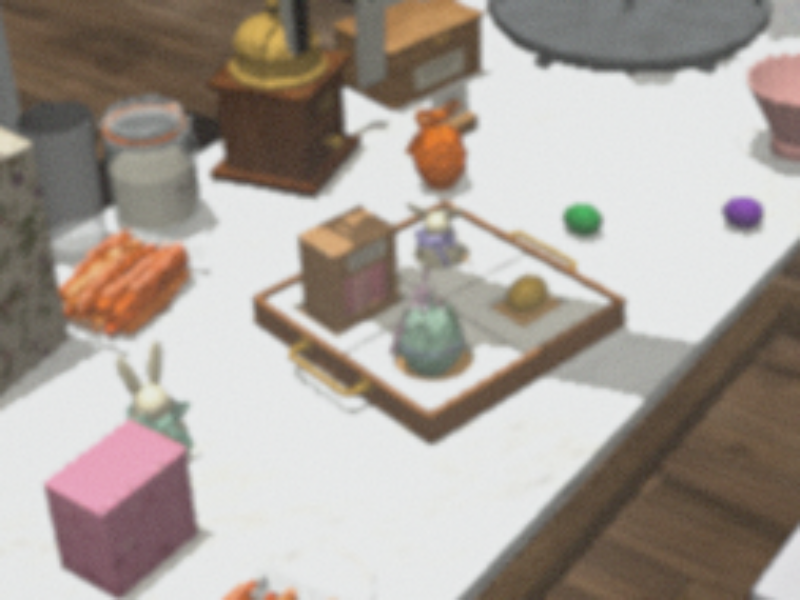

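All four stand in their own pockets: carton (350,265) with its top at 98 mm (13 + 85), tin egg (430,335), hare (437,240) and foil egg (527,293). The tall hare and the pink carton stand where they were, and the arm is clear.

```bash
python3 -m jog '0 0 0 0;0 0 0 0;0 0 0 0;0 0 0 0' >/dev/null; python3 -c "from bench import robot; print(robot.hand_in())"
```

```text
the job is handed in; nothing more can be done
None
```

The job is handed in at about 36 s: by the cameras' measurements, the carton, tin egg, small hare and foil egg are each seated upright in their own pockets, and the tall hare and plain carton stand where they were; the hand-in call returned no verdict.

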